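Set the component tester to the carton in its bay and hold the test button

TASK

One carton stands in the fenced test bay on the right of the grey component tester. With the fingertips, push the orange tab of the selector round until its pointer is on the coloured spot that matches that carton's colour band, and only then press the white test button fully down and keep it held: finish while still holding the button down. Pick nothing up, and leave the four cartons standing where they are.

Things in the scene. Friction and masses are not known exactly. Their poses are not given: they have to be found in the camera images.
- tester: Grey component tester fixed to the bench: flat box 210 (x) x 290 (y) x 55 mm high, origin at the centre of its underside, front to -x; its panel (top) is flat at z 55 mm in its frame. On the left of the panel is the rotary selector, at the right front the white button, behind that a flat dark window. Nothing on the panel stands higher than the orange tab.
- bay (a point): Centre of the floor of the test bay, at bench height, on the tester's right (x 0, y -198 mm in its frame): an aluminium fence 14 mm high, 6 mm thick, on three sides, inside 90 x 90 mm, open to the front. The carton in the bay stands within 30 mm of this point.
- selector_axis (a point): Point on the selector's upright turning axis at panel height, x +20, y +45 mm in the tester's frame. The disc has radius 38 mm, up to 16 mm over the panel. Round coloured spots (21 mm) lie on the panel 86 mm from the axis, left to right: blue, green, grey (off), yellow, red. At selector value q the tab lies from the axis in direction (-cos q, -sin q) in the tester's frame.
- selector_tab (a point): Top centre of the selector's orange tab: an upright fin 26 mm long radially, 9 mm thick, 56 mm from the selector's axis, standing from 6 to 40 mm above the panel (its arm below it is 15 mm wide and reaches up to 12 mm above the panel). The pointer is the outer end of the arm, in line with the tab.
- selector (a joint): Selector angle (rad). 0: tab straight to the front (-x of the tester), on grey; it starts within 0.2 of that and grows as the tab swings to the robot's right (anticlockwise from above). Spots: blue -1.3, green -0.65, grey 0, yellow +0.65, red +1.3; stops at -1.5 and 1.5. No clicks or spring: about 0.12 N m of friction (2 N at the tab); it stays where it is left.
- test_button_top (a point): Centre of the top of the white round test button (diameter 34 mm), which faces up; it moves with the button.
- test_button (a joint): How far the test button is pressed: 0 up, 0.006 m fully down, against a spring that needs about 5 N at the bottom; it springs back when let go.
- plug_box_a: Carton standing upright on the bench, white with a BLUE band, 24 x 26 x 85 mm high; origin at the centre of its underside, z up. One of four cartons; one stands in the test bay, three wait in a row left of the tester. Its spot is blue.
- relay_box: Carton standing upright on the bench, white with a GREEN band, 40 x 61 x 38 mm high; origin at the centre of its underside, z up. One of four cartons; one stands in the test bay, three wait in a row left of the tester. Its spot is green.
- fuse_box: Carton standing upright on the bench, white with a YELLOW band, 30 x 47 x 20 mm high; origin at the centre of its underside, z up. One of four cartons; one stands in the test bay, three wait in a row left of the tester. Its spot is yellow.
- lamp_box: Carton standing upright on the bench, white with a RED (orange-red) band, 45 x 53 x 50 mm high; origin at the centre of its underside, z up. One of four cartons; one stands in the test bay, three wait in a row left of the tester. Its spot is red.
There are look-alikes about, which are no part of the job. What is shaped like the lamp_box but black, turquoise or yellow is not meant.

How it is judged:
By the outcome, as a careful person would: the job done as asked, in the order asked, and still so for the second after the job is handed in, while the arm keeps its last pose, push and grip.
It also fails if it takes over 38 s, if anything falls off the work surface, if the arm or the gripper's body presses on something with over 40 N, if the wrist force passes 120 N, or if a joint passes its speed limit or range.

ROBOT

A 6-joint arm with a two-finger parallel gripper is mounted at the origin on a cart in front of the work surface, level with it; the furniture and walls round the work are solid. World frame = base frame: x ahead of the robot, y to its left, z up, the work surface at z = 0. Lengths are in m, angles in rad, forces in N, time in s.
With the tool pointing down it reaches from about 0.3 to 0.875 m from the base axis. Payload 6.4 kg.
Tool frame: the origin (TCP) lies at the very end of the fingers, on their centre line; the grasp point (between the pads) lies bot.grasp_offset behind it (bot.grasp_offset is the distance from the TCP to the grasp point, in m); z points along the fingers, y is the line along which they close (so a half turn about z gives the same grasp; the last joint's range is limited). The gripper opens to 85 mm and grips with 20 to 120 N. Pads are 22 mm wide; open, the fingers measure 114 mm over their backs; the gripper's body (76 mm by 85 mm) begins 54 mm behind the grasp point. The pads swing forward as they close: fully open they stand 13 mm farther back than shut.
Start: joints at [-1.322, 0.181, 1.607, -0, 1.354, -0.206], TCP at [0.253, -0.517, 0.231] pointing down, gripper open.
Joint ranges: [-2.99, 2.99], [-0.89, 2.07], [0.3, 2.58], [-1.14, 4.28], [0, 2.63], [-3.12, 3.12]. Speed limits (rad/s): [2.57, 2.57, 3.01, 3.14, 3.14, 3.14].

INTERFACE

Orientations are given as a unit quaternion [x, y, z, w].
In Python, from bench import bot, cams, ticket, finder gives the robot as it stands.
- The arm moves only by the tool drive_tool, never from a script. Its argument "plan" is a list of rows, each an object with "slide": the shift along the world's x, y, z each as a share of 30 cm, from -1 to 1, a list of three; "roll": the turn about the world's z as a share of 360 degrees, from -1 to 1; "hand": the opening, from -1 (shut) to 1 (fully open). In form: [{"slide": [dx, dy, dz], "roll": roll, "hand": hand}, ...]. A call has exactly 10 rows; each row is the pose to reach, as a shift and turn from the pose commanded when the call began, turning the shorter way round; what a row does not reach only later rows make up. A row lasts 1/12 s, in which the tool goes at most 41.7 mm and 7.16 degrees, less where a joint would pass 70% of its speed; a pose out of reach is approached as far as the arm can. A call with a number of a shift or a turn outside -1 to 1 is refused whole. A call with a gripper value outside its range is refused whole. The fingers move at their own pace and stop on an object; "force" is the grip in N (left out, the last holds). Time passes only in rows, so rows that repeat a pose let the fingers close, or fill a call up. It gives the time, the measured TCP pose, the force, the opening and the grip force at its end, in the units of the state.
- bot.read_state(): the state, without advancing time (a new reading comes with each control period).
- cams.get_image(name): name is "side" or "top"; returns the picture (400x640x3 uint8, red, green, blue); there is no depth.
- cams.camera_info(name): a dict with "fx", "fy", "cx", "cy" (pixels), "dist_coeffs" ([k1, k2, p1, p2, k3] as OpenCV has them; the pictures are not rectified), "R" (3x3) and "t" (3): a world point X has camera coordinates R X + t. Camera axes: x right, y down, z forward; pixel columns grow to the right and rows downward; lengths in m; the calibration is good to about 2 mm. A picture is of the moment at which its call begins. camera_info takes no time and is no camera call.
- ticket.close_job(): hands the job in; it is judged then, once.
Trained networks look in the newest picture that a camera, given by its name, has taken for a name from the list of things; names that differ only in an ending like _2 or _b are one class to them, and where a whole thing is asked for, a point or a joint stands for the part that bears it (a point fixed in the world has none). Each returns a list of dicts, best first, with "conf" (0 to 1); they miss things now and then, are a little off and sometimes report something else, mostly with a low value. They report only what shows in the picture. A call takes as long as a camera call. They do not tell look-alikes from the thing itself.
- finder.look_for(thing, camera): "at" ([column, row] in pixels, amid what is visible of it).
- finder.trace(thing, camera): "mask" (400x640 bool, what is visible of it) and "at" ([column, row] in pixels, amid what is visible of it).
The state is a dict: "time": time; "joints": joint angles; "qvel": joint speeds; "tau": joint torques, N m; "eef_pos": TCP position; "orientation": TCP orientation; "force": force on the tool from outside, world axes, zero at the start; "wrist_torque": the same for the moment, N m; "gripper_width": opening from 0.0 (shut) to 1.0 (fully open); "gripper_force": force on a finger pad.
Only numpy, scipy, OpenCV 4.12 (cv2) and the standard library are available. Lean on these libraries where they do the work, as an engineer would, in place of code of your own. Each camera call takes 0.05 s, during which the arm holds its last target. There are 200 camera calls.

## Working session

There is one attempt and no reset: what is moved stays moved. The work goes in short steps, Python scripts to look and compute and a tool call to move; the robot and the scene stay as the last step left them, time stands still between calls to the robot, and variables do not carry over. Pictures are saved under pics/ and viewed, at most 10 in all, crops included, and the job is handed in when it is done.

Besides the shell and the picture viewer there is one more tool, called after ">>>" by a JSON object that holds its "name" and its "arguments". drive_tool: Moves the arm, as the interface text tells. Its arguments: {"type":"object","properties":{"plan":{"type":"array","items":{"type":"object","properties":{"slide":{"type":"array","items":{"type":"number"}},"roll":{"type":"number"},"hand":{"type":"number"}}}},"force":{"type":"number"}},"required":["plan"]}

```bash
mkdir -p pics; python3 - <<'E'
from bench import bot,cams,finder
import cv2,numpy as np
for c in("top","side"):
    im=cams.get_image(c); cv2.imwrite(f"pics/{c}0.png",im[:,:,::-1])
    i=cams.camera_info(c); print(c,{k:np.round(v,4).tolist() for k,v in i.items() if k!='name'})
    for t in("tester","selector_tab","test_button_top","plug_box_a","relay_box","fuse_box","lamp_box"):
        print(t,[(np.round(d['at']).tolist(),round(d['conf'],2)) for d in finder.look_for(t,c)][:4])
s=bot.read_state();print(s,bot.grasp_offset)
E
```

```text
top {'fx': 445.4524, 'fy': 445.4524, 'cx': 319.2384, 'cy': 199.6416, 'dist_coeffs': [-0.0624, 0.0, 0.0, 0.0, 0.0], 'R': [[0.0021, -1.0, -0.0044], [-0.9875, -0.0014, -0.1579], [0.1579, 0.0047, -0.9874]], 't': [0.0586, 0.5315, 0.9465]}
tester [([356.0, 190.0], 0.93)]
selector_tab [([328.0, 187.0], 0.97)]
test_button_top [([396.0, 210.0], 0.56)]
plug_box_a [([436.0, 188.0], 0.75)]
relay_box [([254.0, 178.0], 0.75)]
fuse_box [([257.0, 239.0], 0.79)]
lamp_box [([252.0, 208.0], 0.97), ([205.0, 180.0], 0.91), ([215.0, 259.0], 0.76), ([225.0, 137.0], 0.71)]
side {'fx': 447.3129, 'fy': 447.3129, 'cx': 325.3874, 'cy': 189.4046, 'dist_coeffs': [-0.0216, 0.0, 0.0, 0.0, 0.0], 'R': [[-0.9848, -0.1733, -0.0076], [-0.0574, 0.3669, -0.9285], [0.1637, -0.914, -0.3713]], 't': [0.5144, 0.0843, 1.085]}
tester [([315.0, 198.0], 0.85)]
selector_tab [([311.0, 190.0], 0.69)]
test_button_top []
plug_box_a []
relay_box [([282.0, 240.0], 0.86), ([309.0, 236.0], 0.7), ([327.0, 164.0], 0.32)]
fuse_box [([316.0, 198.0], 0.16)]
lamp_box [([359.0, 266.0], 0.88), ([389.0, 235.0], 0.82), ([274.0, 263.0], 0.78), ([231.0, 249.0], 0.66)]
{'time': 0.8, 'joints': array([-1.32229715e+00,  1.80759829e-01,  1.60699255e+00,  2.35262443e-05,
        1.35380783e+00, -2.06315303e-01]), 'qvel': array([ 6.59469582e-04,  1.02141412e-05, -2.02299249e-03,  4.37008865e-04,
       -2.97310803e-04,  1.59434332e-04]), 'tau': array([-7.06836890e-04, -4.44792545e+01, -3.51667714e+01, -2.99052363e-04,
        3.65534825e-04,  4.38138034e-05]), 'eef_pos': array([ 0.25261459, -0.5165597 ,  0.23131467]), 'orientation': array([9.74254784e-01, 2.25449809e-01, 1.18269073e-05, 1.59767714e-05]), 'force': array([-0.03088079, -0.25958729, -0.17764159]), 'wrist_torque': array([0.00926134, 0.0127461 , 0.02331966]), 'gripper_force': 0.0, 'gripper_width': 1.001238536827466} 0.0187
```

```bash
python3 - <<'E'
import cv2
a=cv2.imread("pics/top0.png")[110:290,190:490]
cv2.imwrite("pics/topc.png",cv2.resize(a,(800,480),interpolation=2))
E
```

```text
(no output)
```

View pics/topc.png

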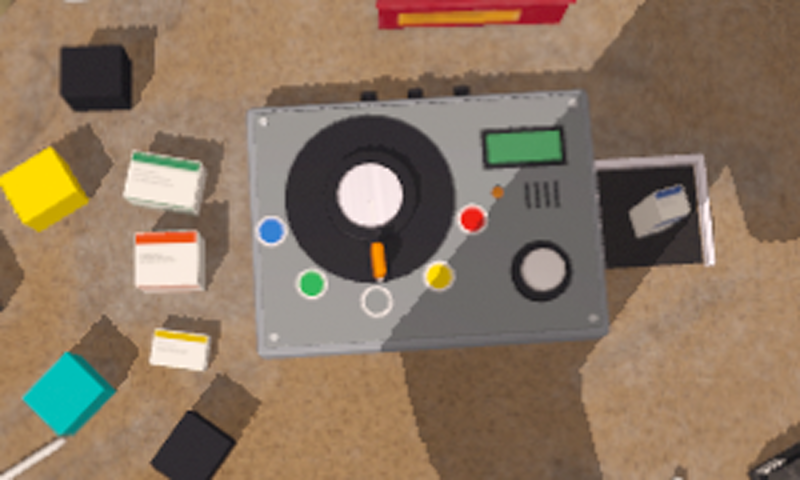

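View pics/side0.png

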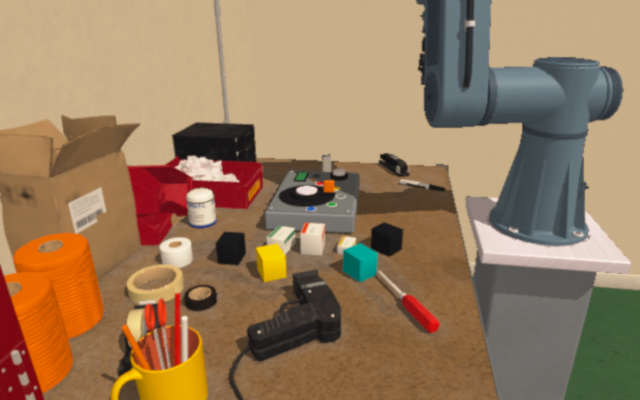

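The carton in the bay has a blue band and is tall, at about (436,188), so it is plug_box_a and the goal is q = -1.3. The tab points roughly at grey. Next I fit the tester pose from the spots.

```bash
cat > h.py <<'E'
import numpy as np,cv2
from bench import cams
from scipy.optimize import least_squares
def ray(c,px,z):
    i=cams.camera_info(c);K=np.array([[i['fx'],0,i['cx']],[0,i['fy'],i['cy']],[0,0,1]])
    R=np.array(i['R']);t=np.array(i['t'])
    u=cv2.undistortPoints(np.array(px,float).reshape(-1,1,2),K,np.array(i['dist_coeffs'])).reshape(-1,2)
    d=np.c_[u,np.ones(len(u))]@R; o=-R.T@t
    return o+d*((z-o[2])/d[:,2])[:,None]
def rot(a): return np.array([[np.cos(a),-np.sin(a)],[np.sin(a),np.cos(a)]])
E
python3 - <<'E'
from h import *
from bench import finder
im=cv2.imread("pics/top0.png"); hsv=cv2.cvtColor(im,cv2.COLOR_BGR2HSV).astype(int)
crop=np.array([[271,231],[312,284],[439,276],[472,219]]);hue=[108,68,25,0]
pix=[]
yy,xx=np.mgrid[:400,:640]
for p,h in zip(crop,hue):
    u,v=p/2.6667+[190,110]-.3
    dh=np.abs((hsv[...,0]-h+90)%180-90)
    m=((xx-u)**2+(yy-v)**2<36)&(dh<14)&(hsv[...,1]>110)
    pix.append((xx[m].mean(),yy[m].mean())); print(np.round((u,v),1),np.round(pix[-1],1),m.sum())
W=ray("top",pix,.055)[:,:2]
q=np.array([-1.3,-.65,.65,1.3]); L=np.c_[20-86*np.cos(q),45-86*np.sin(q)]/1e3
r=least_squares(lambda p:(L@rot(p[2]).T+p[:2]-W).ravel(),[.55,0,0]); x,y,a=r.x
print("tester",r.x,"res mm",np.round(r.fun*1e3,1))
f=lambda l:np.round(np.array(l)@rot(a).T+r.x[:2],4)
print("axis",f([.02,.045]),"bay",f([0,-.198]))
for t,z in(("selector_tab",.095),("test_button_top",.065)):
    for c in("top",):
        cams.get_image(c)
        d=finder.trace(t,c)
        if d:
            ys,xs=np.nonzero(d[0]['mask']);w=ray(c,[d[0]['at']],z)[0,:2]
            l=(w-r.x[:2])@rot(a); print(t,d[0]['at'],d[0]['conf'],len(xs),w,"local",l)
# orange tab by colour
m=(np.abs(hsv[...,0]-14)<7)&(hsv[...,1]>170)&(np.abs(xx-331)<8)&(np.abs(yy-208)<12)
w=ray("top",[(xx[m].mean(),yy[m].mean())],.085)[0,:2];l=(w-r.x[:2])@rot(a)-[.02,.045]
print("tab px",xx[m].mean(),yy[m].mean(),m.sum(),w,"r",np.hypot(*l),"q",np.arctan2(-l[1],-l[0]))
b=ray("top",[np.array([545,269])/2.6667+[190,110]-.3],.065)[0,:2];print("button",b,(b-r.x[:2])@rot(a))
E
```

```text
[291.3 196.3] [291.2 196.4] 55
[306.7 216.2] [306.4 216. ] 54
[354.3 213.2] [354.1 213.2] 67
[366.7 191.8] [366.8 191.8] 64
tester [ 0.54751605 -0.00661818  0.06159934] res mm [ 0.1 -0.3 -0.1 -0.2  0.  -0.  -0.1  0.5]
axis [0.5647 0.0395] bay [ 0.5597 -0.2042]
selector_tab [329.3, 184.9] 0.66 984 [0.55453943 0.0381275 ] local [0.00976462 0.04422845]
test_button_top [392.5, 211.7] 0.64 180 [ 0.50161942 -0.09893902] local [-0.05149289 -0.08932032]
tab px 331.3880597014925 206.955223880597 67 [0.50894471 0.0335951 ] r 0.05607788857814442 q 0.04439071657797615
button [ 0.5040784  -0.10240533] [-0.04925196 -0.09293144]
```

```bash
cat >> h.py <<'E'
T=np.array([.5475,-.0066]);yaw=.0616
def tool(q,off,r=.057):
    l=np.array([.02,.045])+r*np.array([-np.cos(q),-np.sin(q)])+off*np.array([np.sin(q),-np.cos(q)])
    return T+rot(yaw)@l, np.degrees(yaw+q)+90
E
python3 - <<'E'
from h import *
from bench import bot
p=bot.read_state()['eef_pos']
c,th=tool(.044,.040); print("pre",c,"roll share",(th-26.06)/360,"shift share",(c-p[:2])/.3)
c0=c
for q in np.r_[.1,.044,np.arange(-.1,-1.31,-.12),-1.3]:
    c,th2=tool(q,.0155); print(round(q,2),np.round((c-c0)/.3,3),round((th2-th)/360,4))
E
```

```text
pre [ 0.51222549 -0.00623933] roll share 0.19441787310161524 shift share [0.86541663 1.70112301]
0.1 [-0.004  0.071] 0.0089
0.04 [-0.009  0.081] 0.0
-0.1 [-0.017  0.108] -0.0229
-0.22 [-0.021  0.132] -0.042
-0.34 [-0.022  0.155] -0.0611
-0.46 [-0.02   0.179] -0.0802
-0.58 [-0.016  0.202] -0.0993
-0.7 [-0.008  0.224] -0.1184
-0.82 [0.001 0.246] -0.1375
-0.94 [0.014 0.266] -0.1566
-1.06 [0.029 0.284] -0.1757
-1.18 [0.045 0.301] -0.1948
-1.3 [0.064 0.315] -0.2139
-1.3 [0.064 0.315] -0.2139
```

>>> {"name": "drive_tool", "arguments": {"plan": [{"slide": [0.08,0.16,0],"roll": 0.019,"hand": -1},{"slide": [0.14,0.28,0],"roll": 0.038,"hand": -1},{"slide": [0.2,0.4,0],"roll": 0.057,"hand": -1},{"slide": [0.26,0.52,0],"roll": 0.076,"hand": -1},{"slide": [0.32,0.64,0],"roll": 0.095,"hand": -1},{"slide": [0.38,0.74,0],"roll": 0.114,"hand": -1},{"slide": [0.43,0.84,0],"roll": 0.133,"hand": -1},{"slide": [0.43,0.84,0],"roll": 0.152,"hand": -1},{"slide": [0.43,0.84,0],"roll": 0.17,"hand": -1},{"slide": [0.43,0.84,0],"roll": 0.19,"hand": -1}], "force": 30}}

```text
time: 1.83
eef_pos: [0.3821, -0.2637, 0.2316]
orientation: [0.676, 0.736, -0.0, 0.0]
force: [0.8, -0.4, -0.3]
gripper_width: -0.005
gripper_force: 0.0
```

>>> {"name": "drive_tool", "arguments": {"plan": [{"slide": [0.06,0.12,0],"roll": 0.004,"hand": -1},{"slide": [0.12,0.24,0],"roll": 0.004,"hand": -1},{"slide": [0.18,0.36,0],"roll": 0.004,"hand": -1},{"slide": [0.24,0.48,0],"roll": 0.004,"hand": -1},{"slide": [0.3,0.6,0],"roll": 0.004,"hand": -1},{"slide": [0.36,0.72,0],"roll": 0.004,"hand": -1},{"slide": [0.435,0.86,0],"roll": 0.004,"hand": -1},{"slide": [0.435,0.86,-0.1],"roll": 0.004,"hand": -1},{"slide": [0.435,0.86,-0.2],"roll": 0.004,"hand": -1},{"slide": [0.435,0.86,-0.3],"roll": 0.004,"hand": -1}]}}

```text
time: 2.67
eef_pos: [0.5129, -0.0053, 0.1408]
orientation: [0.669, 0.743, 0.0, 0.001]
force: [1.0, -0.0, -0.8]
gripper_width: -0.0
gripper_force: 0.0
```

>>> {"name": "drive_tool", "arguments": {"plan": [{"slide": [0,0,-0.05],"roll": 0,"hand": -1},{"slide": [0,0,-0.1],"roll": 0,"hand": -1},{"slide": [0,0,-0.15],"roll": 0,"hand": -1},{"slide": [0,0,-0.18],"roll": 0,"hand": -1},{"slide": [0,0,-0.2],"roll": 0,"hand": -1},{"slide": [0,0,-0.21],"roll": 0,"hand": -1},{"slide": [0,0,-0.21],"roll": 0,"hand": -1},{"slide": [0,0,-0.21],"roll": 0,"hand": -1},{"slide": [0,0,-0.21],"roll": 0,"hand": -1},{"slide": [0,0,-0.21],"roll": 0,"hand": -1}]}}

```text
time: 3.5
eef_pos: [0.5127, -0.0067, 0.0791]
orientation: [0.67, 0.742, 0.0, 0.001]
force: [0.2, 0.1, -0.3]
gripper_width: 0.005
gripper_force: 0.0
```

```bash
python3 - <<'E'
from bench import cams,bot
import cv2
s=bot.read_state();print(s['eef_pos'],s['orientation'],s['force'])
a=cams.get_image("top")[140:270,250:450,::-1];b=cams.get_image("side")[140:240,250:400,::-1]
cv2.imwrite("pics/p1.png",cv2.vconcat([cv2.resize(a,(450,292)),cv2.resize(b,(450,300))]))
E
```

```text
[ 0.51269743 -0.0067213   0.07910196] [6.70030800e-01 7.42332917e-01 3.40455203e-04 6.71663975e-04] [ 0.24482224  0.07506222 -0.27552442]
```

View pics/p1.png

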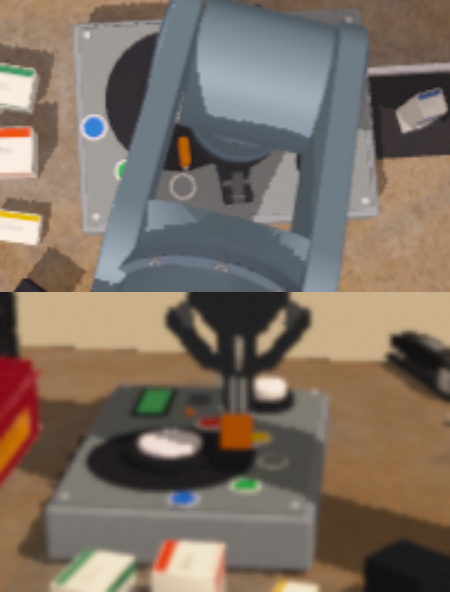

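The fingers are down just right of the orange tab, with free space between them. Now I push clockwise.

>>> {"name": "drive_tool", "arguments": {"plan": [{"slide": [-0.003,0.05,0],"roll": 0,"hand": -1},{"slide": [-0.009,0.08,0],"roll": 0,"hand": -1},{"slide": [-0.013,0.095,0],"roll": -0.011,"hand": -1},{"slide": [-0.017,0.108,0],"roll": -0.023,"hand": -1},{"slide": [-0.019,0.12,0],"roll": -0.032,"hand": -1},{"slide": [-0.021,0.132,0],"roll": -0.042,"hand": -1},{"slide": [-0.022,0.144,0],"roll": -0.052,"hand": -1},{"slide": [-0.022,0.155,0],"roll": -0.061,"hand": -1},{"slide": [-0.021,0.167,0],"roll": -0.071,"hand": -1},{"slide": [-0.02,0.179,0],"roll": -0.08,"hand": -1}]}}

```text
time: 4.43
eef_pos: [0.5066, 0.0468, 0.0787]
orientation: [0.834, 0.551, 0.0, 0.001]
force: [1.3, -2.8, -0.3]
gripper_width: 0.001
gripper_force: 1.3
```

>>> {"name": "drive_tool", "arguments": {"plan": [{"slide": [0.002,0.012,0],"roll": -0.01,"hand": -1},{"slide": [0.004,0.023,0],"roll": -0.019,"hand": -1},{"slide": [0.008,0.034,0],"roll": -0.029,"hand": -1},{"slide": [0.012,0.045,0],"roll": -0.038,"hand": -1},{"slide": [0.016,0.056,0],"roll": -0.048,"hand": -1},{"slide": [0.021,0.067,0],"roll": -0.057,"hand": -1},{"slide": [0.027,0.077,0],"roll": -0.067,"hand": -1},{"slide": [0.034,0.087,0],"roll": -0.077,"hand": -1},{"slide": [0.041,0.096,0],"roll": -0.086,"hand": -1},{"slide": [0.049,0.105,0],"roll": -0.096,"hand": -1}]}}

```text
time: 5.27
eef_pos: [0.5205, 0.0785, 0.0784]
orientation: [0.96, 0.279, -0.0, 0.0]
force: [-1.1, -2.9, 0.1]
gripper_width: 0.002
gripper_force: 1.3
```

```bash
python3 - <<'E'
from bench import cams,bot
from h import *
s=bot.read_state();print(s['eef_pos'],s['orientation'],s['force'])
a=cams.get_image("top")[140:270,250:450,::-1];b=cams.get_image("side")[140:240,250:400,::-1]
cv2.imwrite("pics/p2.png",cv2.vconcat([cv2.resize(a,(450,292)),cv2.resize(b,(450,300))]))
c,th=tool(-1.3,.0155);print(c,th,2*np.degrees(np.arctan2(s['orientation'][1],s['orientation'][0])))
E
```

```text
[0.52052774 0.07854866 0.07842371] [ 9.60358785e-01  2.78766415e-01 -3.92830848e-04  3.68545628e-04] [-1.10211012 -2.94759833  0.13189137]
[0.53144062 0.08836808] 19.044906650998854 32.373193441609835
```

View pics/p2.png

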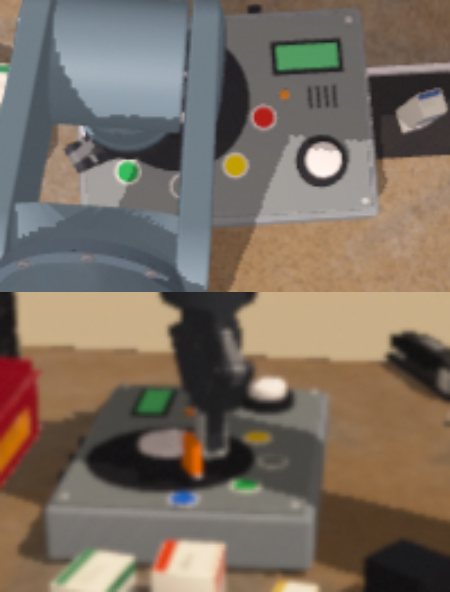

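>>> {"name": "drive_tool", "arguments": {"plan": [{"slide": [0.009,0.008,0],"roll": -0.009,"hand": -1},{"slide": [0.017,0.016,0],"roll": -0.018,"hand": -1},{"slide": [0.026,0.024,0],"roll": -0.027,"hand": -1},{"slide": [0.034,0.031,0],"roll": -0.034,"hand": -1},{"slide": [0.034,0.031,0],"roll": -0.034,"hand": -1},{"slide": [0.034,0.031,0],"roll": -0.034,"hand": -1},{"slide": [-0.03,0.01,0],"roll": -0.034,"hand": -1},{"slide": [-0.06,0,0],"roll": -0.034,"hand": -1},{"slide": [-0.06,0,0.1],"roll": -0.034,"hand": -1},{"slide": [-0.06,0,0.2],"roll": -0.034,"hand": -1}]}}

```text
time: 6.2
eef_pos: [0.5, 0.0787, 0.137]
orientation: [0.984, 0.176, -0.003, -0.001]
force: [2.0, -0.4, 0.2]
gripper_width: 0.001
gripper_force: 0.0
```

>>> {"name": "drive_tool", "arguments": {"plan": [{"slide": [0,-0.1,0],"roll": 0,"hand": -1},{"slide": [0,-0.2,0],"roll": 0,"hand": -1},{"slide": [0,-0.3,0],"roll": 0,"hand": -1},{"slide": [0,-0.4,0],"roll": 0,"hand": -1},{"slide": [0,-0.5,0],"roll": 0,"hand": -1},{"slide": [0,-0.6,0],"roll": 0,"hand": -1},{"slide": [0,-0.6,0],"roll": 0,"hand": -1},{"slide": [0,-0.6,0],"roll": 0,"hand": -1},{"slide": [0,-0.6,0],"roll": 0,"hand": -1},{"slide": [0,-0.6,0],"roll": 0,"hand": -1}]}}

```text
time: 7.03
eef_pos: [0.5025, -0.1003, 0.1382]
orientation: [0.984, 0.177, -0.0, -0.0]
force: [0.3, 0.7, 0.1]
gripper_width: 0.0
gripper_force: 0.0
```

```bash
python3 - <<'E'
from bench import cams,bot
from h import *
s=bot.read_state();print(s['time'],s['eef_pos'],s['force'])
im=cams.get_image("top")[:,:,::-1]
hsv=cv2.cvtColor(np.ascontiguousarray(im),cv2.COLOR_BGR2HSV).astype(int);yy,xx=np.mgrid[:400,:640]
m=(np.abs(hsv[...,0]-14)<7)&(hsv[...,1]>170)&(np.abs(xx-307)<20)&(np.abs(yy-192)<18)
print(m.sum())
if m.sum():
    w=ray("top",[(xx[m].mean(),yy[m].mean())],.085)[0,:2];l=rot(yaw).T@(w-T)-[.02,.045]
    print(xx[m].mean(),yy[m].mean(),np.hypot(*l),np.arctan2(-l[1],-l[0]))
a=im[140:270,250:450];b=cams.get_image("side")[140:240,250:400,::-1]
cv2.imwrite("pics/p3.png",cv2.vconcat([cv2.resize(a,(450,292)),cv2.resize(b,(450,300))]))
print((np.array([.504,-.102])-s['eef_pos'][:2])/.3)
E
```

```text
7.0333 [ 0.50254262 -0.10027426  0.13815308] [0.32973472 0.7381053  0.08913593]
79
303.69620253164555 189.27848101265823 0.055883502503238466 -1.3085785751552463
[ 0.00485794 -0.00575246]
```

View pics/p3.png

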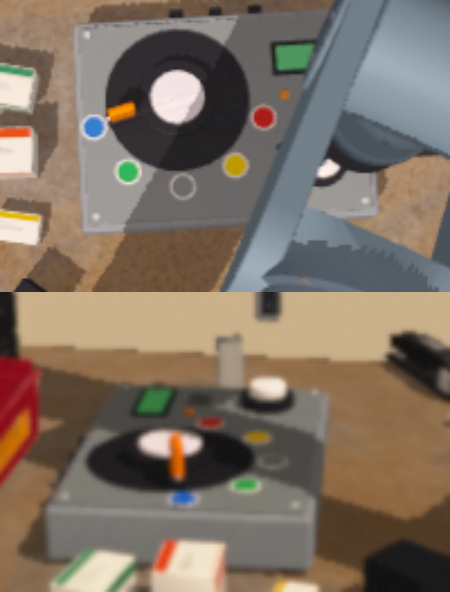

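The pointer is on blue (tab at about (304,189), q ≈ -1.31) and the fingers are over the button. Next I descend onto it.

>>> {"name": "drive_tool", "arguments": {"plan": [{"slide": [0.005,-0.006,-0.05],"roll": 0,"hand": -1},{"slide": [0.005,-0.006,-0.1],"roll": 0,"hand": -1},{"slide": [0.005,-0.006,-0.13],"roll": 0,"hand": -1},{"slide": [0.005,-0.006,-0.15],"roll": 0,"hand": -1},{"slide": [0.005,-0.006,-0.16],"roll": 0,"hand": -1},{"slide": [0.005,-0.006,-0.17],"roll": 0,"hand": -1},{"slide": [0.005,-0.006,-0.18],"roll": 0,"hand": -1},{"slide": [0.005,-0.006,-0.185],"roll": 0,"hand": -1},{"slide": [0.005,-0.006,-0.19],"roll": 0,"hand": -1},{"slide": [0.005,-0.006,-0.19],"roll": 0,"hand": -1}]}}

```text
time: 7.97
eef_pos: [0.5043, -0.1032, 0.0813]
orientation: [0.984, 0.176, 0.0, 0.0]
force: [-0.2, 0.2, 1.0]
gripper_width: 0.002
gripper_force: 0.0
```

>>> {"name": "drive_tool", "arguments": {"plan": [{"slide": [0,0,-0.003],"roll": 0,"hand": -1},{"slide": [0,0,-0.006],"roll": 0,"hand": -1},{"slide": [0,0,-0.01],"roll": 0,"hand": -1},{"slide": [0,0,-0.013],"roll": 0,"hand": -1},{"slide": [0,0,-0.016],"roll": 0,"hand": -1},{"slide": [0,0,-0.02],"roll": 0,"hand": -1},{"slide": [0,0,-0.02],"roll": 0,"hand": -1},{"slide": [0,0,-0.02],"roll": 0,"hand": -1},{"slide": [0,0,-0.02],"roll": 0,"hand": -1},{"slide": [0,0,-0.02],"roll": 0,"hand": -1}]}}

```text
time: 8.8
eef_pos: [0.5044, -0.1032, 0.0754]
orientation: [0.984, 0.176, 0.0, 0.0]
force: [0.0, -0.1, 2.0]
gripper_width: 0.006
gripper_force: 1.1
```

>>> {"name": "drive_tool", "arguments": {"plan": [{"slide": [0,0,-0.003],"roll": 0,"hand": -1},{"slide": [0,0,-0.005],"roll": 0,"hand": -1},{"slide": [0,0,-0.007],"roll": 0,"hand": -1},{"slide": [0,0,-0.01],"roll": 0,"hand": -1},{"slide": [0,0,-0.01],"roll": 0,"hand": -1},{"slide": [0,0,-0.01],"roll": 0,"hand": -1},{"slide": [0,0,-0.01],"roll": 0,"hand": -1},{"slide": [0,0,-0.01],"roll": 0,"hand": -1},{"slide": [0,0,-0.01],"roll": 0,"hand": -1},{"slide": [0,0,-0.01],"roll": 0,"hand": -1}]}}

```text
time: 9.63
eef_pos: [0.5044, -0.1032, 0.0724]
orientation: [0.984, 0.176, 0.0, 0.0]
force: [-0.8, 0.6, 3.5]
gripper_width: -0.0
gripper_force: 2.0
```

>>> {"name": "drive_tool", "arguments": {"plan": [{"slide": [0,0,-0.003],"roll": 0,"hand": -1},{"slide": [0,0,-0.005],"roll": 0,"hand": -1},{"slide": [0,0,-0.007],"roll": 0,"hand": -1},{"slide": [0,0,-0.01],"roll": 0,"hand": -1},{"slide": [0,0,-0.01],"roll": 0,"hand": -1},{"slide": [0,0,-0.01],"roll": 0,"hand": -1},{"slide": [0,0,-0.01],"roll": 0,"hand": -1},{"slide": [0,0,-0.01],"roll": 0,"hand": -1},{"slide": [0,0,-0.01],"roll": 0,"hand": -1},{"slide": [0,0,-0.01],"roll": 0,"hand": -1}]}}

```text
time: 10.47
eef_pos: [0.5045, -0.1032, 0.0708]
orientation: [0.984, 0.176, -0.0, 0.0]
force: [-6.9, 2.3, 18.8]
gripper_width: -0.003
gripper_force: 9.3
```

```bash
python3 - <<'E'
from bench import cams,bot
import cv2
a=cams.get_image("top")[140:270,250:450,::-1];b=cams.get_image("side")[140:240,250:400,::-1]
s=bot.read_state();print(s['time'],s['eef_pos'],s['force'])
cv2.imwrite("pics/p4.png",cv2.vconcat([cv2.resize(a,(450,292)),cv2.resize(b,(450,300))]))
E
```

```text
10.5667 [ 0.5045164  -0.10326959  0.07081541] [-5.78043352  2.34500625 18.97588665]
```

View pics/p4.png

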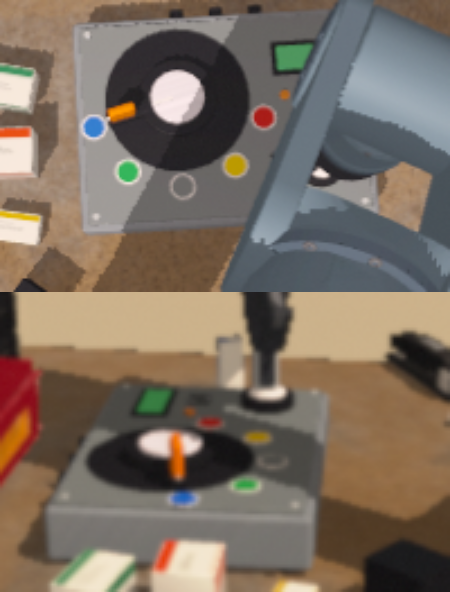

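The fingers hold the button down at about 19 N. The pointer is still on blue and the cartons I can see have not moved.

```bash
python3 -c "
from bench import ticket
print(ticket.close_job())"
```

```text
the job is handed in; nothing more can be done
None
```

The job is handed in: the selector points to blue (q ≈ -1.31), matching the blue-band carton in the bay, and the test button is held fully down at about 19 N; the cartons were not touched.

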